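Open the counterweighted board cutter and square up a foam board

ROBOT

A 6-joint arm with a two-finger parallel gripper is mounted at the origin on the work surface. World frame = base frame: x ahead of the robot, y to its left, z up, the work surface at z = 0. Lengths are in m, angles in rad, forces in N, time in s.
With the tool pointing down it reaches from about 0.275 to 0.825 m from the base axis. Payload 4.9 kg.
Tool frame: the origin (TCP) lies midway between the tips of the shut fingers; the grasp point (between the pads) lies 19 mm behind it (bot.grip_depth is the distance from the TCP to the grasp point, in m); y points along the fingers, x is the direction in which the jaws open and shut, and the axes are right-handed (so a half turn about y gives the same grasp; the last joint's range is limited). The gripper opens to 85 mm and grips with 20 to 120 N. Pads are 22 mm wide; open, the fingers measure 114 mm over their backs; the gripper's body (76 mm by 85 mm) begins 54 mm behind the grasp point. The pads swing forward as they close: fully open they stand 13 mm farther back than shut.
Start: joints at [-1.459, 0.326, -0.193, 1.052, 0, 1.437], TCP at [0.134, -0.533, 0.231] pointing down, gripper open.
Joint ranges: [-2.65, 2.65], [-0.97, 1.79], [-1.3, 1.35], [-1.93, 2.1], [-1.47, 1.37], [-3.14, 3.14]. Speed limits (rad/s): [2.57, 2.57, 3.14, 3.14, 3.14, 3.14].

INTERFACE

Orientations are given as a unit quaternion [w, x, y, z].
In Python, from cell import bot gives the robot as it stands. Calls block until the motion is done:
- bot.move_pose(position, orientation): joint-space move of the TCP to a pose.
- bot.move_linear(position, speed=0.15, rotation=None, until_force=None): straight line of the TCP; rotation=None keeps the orientation; speed is the mean speed in m/s. With until_force (N) it stops when the force on the tool has changed by that much, and returns True; else False.
- bot.goto_joints(angles): joint-space move.
- bot.set_gripper(opening, grasp_force=None): opening from 0.0 (shut) to 1.0 (fully open); grasp_force is the grip in N (None keeps the last); returns when the fingers have stopped.
- bot.wait(seconds).
- bot.solve_ik(position, orientation): joint angles nearest the present ones, or None.
- bot.camera(name): name is "side" or "top"; returns the picture (480x640x3 uint8, red, green, blue); there is no depth.
- bot.calibration(name): a dict with "mtx" (3x3 intrinsics, pixels), "k1" (the pictures are not rectified: a ray, as slopes to the right and down, at radius r is drawn at 1 + k1 r^2 times it, then the intrinsics apply), "extrinsics" (4x4, takes a point from world to camera coordinates). Camera axes: x right, y down, z forward; pixel columns grow to the right and rows downward; lengths in m; the calibration is good to about 2 mm. A picture is of the moment at which its call begins. calibration takes no time and is no camera call.
A pose or a line that the arm cannot do raises bot.PlanningError and nothing moves.
- bot.close_job(): hands the job in, once; it reports no verdict.
Trained networks look in the newest picture that a camera, given by its name, has taken for a name from the list of things; names that differ only in an ending like _2 or _b are one class to them, and where a whole thing is asked for, a point or a joint stands for the part that bears it (a point fixed in the world has none). Each returns a list of dicts, best first, with "confidence" (0 to 1); they miss things now and then, are a little off and sometimes report something else, mostly with a low value. They report only what shows in the picture. A call takes as long as a camera call. They do not tell look-alikes from the thing itself.
- bot.search_frame(camera, thing): "bbox" ([left, top, width, height] in pixels, round what is visible of it).
Readings, each from a call of its own:
- bot.read_clock(): time.
- bot.read_joint_positions(): joint angles.
- bot.read_joint_vel(): joint speeds.
- bot.read_joint_efforts(): joint torques, N m.
- bot.read_position(): TCP position.
- bot.read_tool_rot(): TCP orientation.
- bot.read_ft_force(): force on the tool from outside, world axes, zero at the start.
- bot.read_moment(): the same for the moment, N m.
- bot.read_gripper_width(): opening from 0.0 (shut) to 1.0 (fully open).
Only numpy, scipy, OpenCV 4.12 (cv2) and the standard library are available. Lean on these libraries where they do the work, as an engineer would, in place of code of your own. Each camera call takes 0.05 s, during which the arm holds its last target.

TASK

Open the board cutter: lift its counterweighted blade arm by the black side grip past the balance point and ease it over, never letting it swing by itself, and set it down gently on its stop without a bang and without forcing it, so that it rests open when you let go. Then slide the loose foam board on the bed up to the back fence until you feel it press home, and along the fence, under the clear finger guard, until it presses home against the strip gauge too, pushing gently because its edges are soft. Leave it there, flat, square and flush with the fence, and leave the other things alone.

Things in the scene. Friction and masses are not known exactly. Their poses are not given: they have to be found in the camera images.
- cutter: The board cutter, fixed. Origin on the table under its bed; x points away from the operator along the blade, y left, z up (offsets below are in this frame, mm). Flat white bed with grey grid, top at z 30, x -140 to +170, y -130 (the cutting edge, right) to +150. The shut blade stands along the cutting edge and bars the board's way to the gauge.
- fence: The back fence: aluminium bar across the bed (cutter y -124 to +148), 18 mm wide and 18 mm high. Origin on the bed at the foot of its working face, which looks back at the operator (-x), at x +100, y 0, z +30 in the cutter frame; axes parallel to the cutter's. Fixed. The board lies flush with its far edge within 2 mm of it.
- guard (a point): Middle of the clear finger guard's top: x -20, y -111, z +50 in the cutter frame. A strip 236 mm long (x), 30 mm wide and 3 mm thick along the cutting edge, underside 17 mm above the bed, carried at its near end by a post (x -139 to -131) and at its far end by the fence. The board slides beneath it.
- blade_arm (a joint): Angle of the blade arm, rad: 0 shut (where it starts and its weight holds it), growing as the near end is lifted; rubber stop at 1.10. It balances between 0.6 and 0.8, differing each time: before that it falls shut (up to 4 N at the grip), beyond it falls open. It swings if over 0.9 rad/s, bangs if it meets the stop at over 0.4 rad/s, is forced if pressed past 1.12 (15 N at the grip).
- grip (a point): Centre of the blade arm's black round side grip: a bar 24 mm in diameter, 80 mm long, lying along the cutter's y; x -150, y -194, z +65 in the cutter frame while shut. The arm's flat bar runs 47 mm to its left (+y). The arm pivots about an axis along the cutter's y through x +150, z +60, 300 mm from the grip: opening swings the grip up and away from the operator.
- gauge: The strip gauge: an upright aluminium plate (100 mm long along the cutter's x, 46 mm high) clamped on two short rods right of the cutting edge, facing left. Origin on the table at the cutting edge beside the plate's middle; axes parallel to the cutter's. The plate's face stands 21 to 37 mm to the right (-y) of this origin, set anew each time and not measured: find it by touch.
- board_center (a point): Centre of the loose foam board: white with a coloured print, 110 mm along its x, 150 mm along its y, 10 mm thick, about 50 g; it starts askew on the bed. Home, its x is along the cutter's x and it is centred 55 mm in front of the fence face and 75 mm left of the gauge's plate. A steady push of 2 to 8 N on the fence or plate is pressing home; fingers pressing over 12 N dent it.
- cork_block: Bystander: cork block 45 x 30 x 22 mm on the near left corner of the bed. Origin at its underside.
- tape_roll: Bystander: yellow roll of tape, 90 mm across, 25 mm high, lying on the table. Origin at its underside.
- glue: Bystander: white glue bottle 130 mm high, 52 mm across. Origin at its underside.
- paint_jar: Bystander: amber jar 75 mm high, 60 mm across. Origin at its underside.
- mug: Bystander: blue mug 90 mm high, 80 mm across. Origin at its underside.
- wire_tower: Bystander: open steel wire tower about 108 mm high on a dark wooden base 80 x 80 mm. Origin at its underside.
- steel_rule: Bystander: steel rule 300 x 30 x 5 mm lying on the table. Origin at its underside.
- brush: Bystander: brush lying on the table.
Mind the look-alikes: they are no part of the job. Leave any blue look-alike of the gauge alone.

How it is judged:
By the outcome, as a careful person would: the job done as asked, in the order asked, and still so for the second after the job is handed in, with the robot touching nothing.
It also fails if it takes over 72 s, if anything falls off the work surface, if the arm or the gripper's body presses on something with over 40 N, if the wrist force passes 120 N, or if a joint passes its speed limit or range.

## Working session

There is one attempt and no reset: what is moved stays moved. The work goes in short steps, each a Python script; the robot and the scene stay as the last script left them, time stands still between calls to the robot, and variables do not carry over. Pictures are saved under pics/ and viewed, and the job is handed in when it is done.

```bash
ls; mkdir -p pics; python3 - <<'E'
from cell import bot
import cv2, numpy as np
for n in ("side","top"):
    im=bot.camera(n); cv2.imwrite(f"pics/{n}0.png",im[:,:,::-1])
    c=bot.calibration(n); print(n,c)
    for t in ("cutter","gauge","board_center","blade_arm","grip","fence","wire_tower","cork_block"):
        try: print(t,[(r["bbox"],round(r["confidence"],2)) for r in bot.search_frame(n,t)][:3])
        except Exception as e: print(t,e)
print(bot.read_clock(),bot.grip_depth)
E
```

```text
pics
side {'mtx': array([[434.71709721,   0.        , 321.308928  ],
       [  0.        , 434.71709721, 234.10257132],
       [  0.        ,   0.        ,   1.        ]]), 'k1': -0.05818166131455394, 'extrinsics': array([[-0.7708105 , -0.63705816, -0.00284067,  0.4176989 ],
       [-0.41072528,  0.50035702, -0.76219918,  0.30424213],
       [ 0.48698656, -0.5863444 , -0.64733634,  0.8529089 ],
       [ 0.        ,  0.        ,  0.        ,  1.        ]])}
cutter [([183.7, 160.1, 195.9, 172.9], 0.58)]
gauge [([290.1, 185.0, 33.4, 22.4], 0.83)]
board_center [([224.6, 244.2, 77.4, 56.3], 0.74)]
blade_arm [([242.2, 156.7, 139.7, 101.1], 0.57), ([428.4, 190.9, 30.2, 15.8], 0.17)]
grip [([245.5, 158.4, 132.1, 98.7], 0.66)]
fence [([197.2, 212.9, 78.3, 63.7], 0.6), ([187.5, 157.7, 192.1, 174.2], 0.18)]
wire_tower [([218.1, 396.9, 62.7, 66.7], 0.89)]
cork_block [([259.1, 299.3, 19.1, 21.1], 0.77)]
top {'mtx': array([[529.96660966,   0.        , 321.45560629],
       [  0.        , 529.96660966, 233.64198379],
       [  0.        ,   0.        ,   1.        ]]), 'k1': -0.03448716171593842, '
[... 321 characters left out ...]
e+00,
         1.00000000e+00]])}
cutter [([233.7, 136.4, 135.7, 138.1], 0.81), ([321.4, 138.5, 45.6, 136.9], 0.69), ([240.1, 251.2, 11.9, 14.3], 0.18)]
gauge [([368.7, 159.3, 17.6, 35.1], 0.76), ([337.4, 196.6, 15.1, 31.3], 0.67), ([457.5, 272.7, 52.0, 41.8], 0.6)]
board_center [([242.3, 208.8, 53.9, 33.0], 0.58), ([455.7, 271.7, 54.1, 43.2], 0.25)]
blade_arm [([321.2, 138.2, 45.7, 139.8], 0.83)]
grip [([323.9, 137.5, 42.2, 138.1], 0.64), ([339.1, 198.9, 9.5, 31.8], 0.46)]
fence [([236.4, 182.7, 91.6, 5.3], 0.72)]
wire_tower [([168.4, 295.8, 25.3, 29.4], 0.65), ([236.8, 133.6, 130.4, 139.7], 0.4)]
cork_block [([240.4, 249.4, 11.3, 16.2], 0.63), ([427.0, 282.7, 26.5, 35.0], 0.36)]
0.9 0.0187
```

View pics/side0.png

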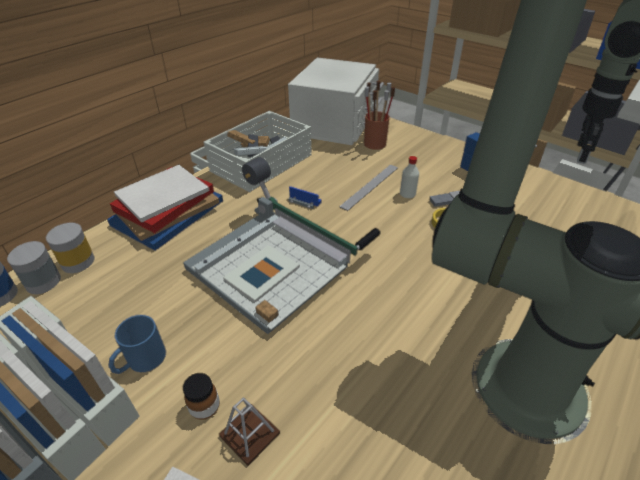

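View pics/top0.png

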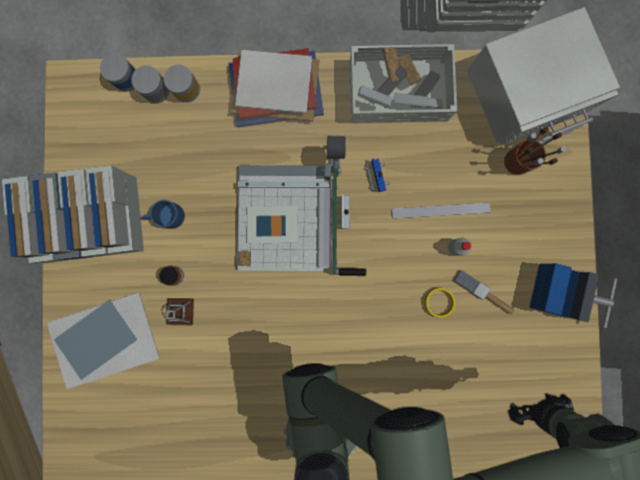

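```bash
python3 - <<'E'
import cv2
a=cv2.imread("pics/top0.png")[125:295,220:400]; cv2.imwrite("pics/top0c.png",cv2.resize(a,None,fx=3.5,fy=3.5,interpolation=cv2.INTER_CUBIC))
a=cv2.imread("pics/side0.png")[145:345,170:400]; cv2.imwrite("pics/side0c.png",cv2.resize(a,None,fx=3,fy=3,interpolation=cv2.INTER_CUBIC))
E
```

```text
(no output)
```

View pics/top0c.png

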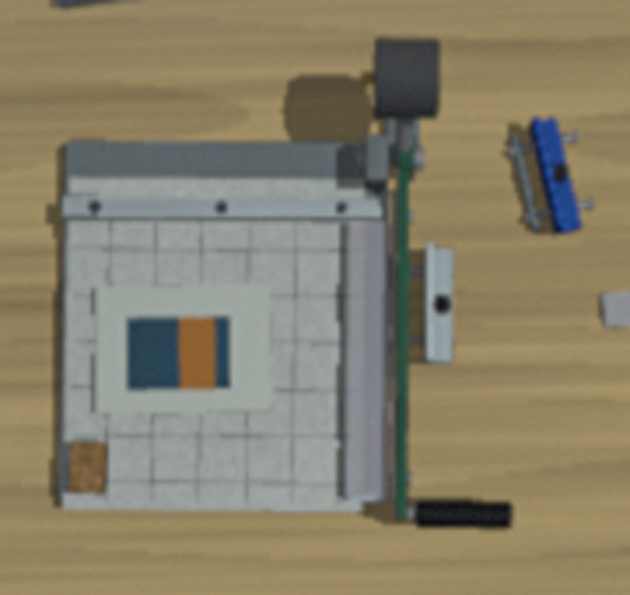

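View pics/side0c.png

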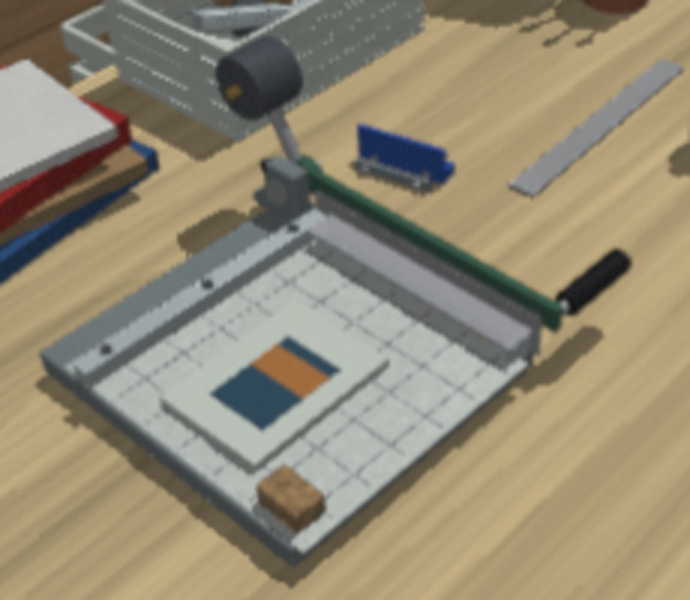

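The top view shows the cutter with the grip at (352,272), which is the only black bar on the green arm. Gauge candidates are the aluminium plate at (345,212) and the blue look-alike at (376,175); I choose the aluminium one. The board is at (271,225) and the cork at (245,258). Next I'll fit the cutter pose.

```bash
cat > h.py <<'E'
from cell import bot
import numpy as np, cv2
from scipy.optimize import least_squares
from scipy.spatial.transform import Rotation as R
CAL={n:bot.calibration(n) for n in("side","top")}
def proj(n,P):
    c=CAL[n]; P=np.atleast_2d(P); E=np.array(c["extrinsics"]); p=P@E[:3,:3].T+E[:3,3]
    u=p[:,:2]/p[:,2:]; r2=(u**2).sum(1,keepdims=True); u=u*(1+c["k1"]*r2)
    K=c["mtx"]; return np.c_[u[:,0]*K[0,0]+K[0,2],u[:,1]*K[1,1]+K[1,2]]
def ray(n,px):
    c=CAL[n];K=c["mtx"];E=np.array(c["extrinsics"])
    d=np.array([(px[0]-K[0,2])/K[0,0],(px[1]-K[1,2])/K[1,1]]); u=d.copy()
    for _ in range(20): u=d/(1+c["k1"]*(u@u))
    return -E[:3,:3].T@E[:3,3], E[:3,:3].T@np.r_[u,1]
def onz(n,px,z):
    o,d=ray(n,px); return o+d*(z-o[2])/d[2]
def snap(n,f,box=None,s=1):
    im=bot.camera(n)[:,:,::-1]
    if box: im=im[box[1]:box[3],box[0]:box[2]]
    cv2.imwrite(f"pics/{f}.png",cv2.resize(np.ascontiguousarray(im),None,fx=s,fy=s,interpolation=cv2.INTER_CUBIC))
E
python3 - <<'E'
from h import *
T=lambda x,y:(x/3.5+220-.36,y/3.5+125-.36); S=lambda x,y:(x/3+170-.33,y/3+145-.33)
pts=[("top",(-140,150,30),T(61,507)),("top",(170,150,30),T(66,143)),("top",(-138,-96,50),T(344,498)),("top",(-138,-126,50),T(384,499)),
("top",(100,148,48),T(64,219)),("top",(100,-124,48),T(384,217)),("top",(-150,-194,72),T(463,513)),
("side",(-140,150,30),S(299,547)),("side",(170,150,30),S(43,357)),("side",(-150,-194,65),S(598,280))]
def M(p,q): 
    c,s=np.cos(p[2]),np.sin(p[2]); q=np.array(q,float)/1000
    return q@np.array([[c,s,0],[-s,c,0],[0,0,1]])+np.r_[p[:2],0]
f=lambda p:np.concatenate([(proj(n,M(p,q))[0]-u) for n,q,u in pts])
r=least_squares(f,[.6,0,0],loss="soft_l1"); print(r.x,np.round(f(r.x).reshape(-1,2),1))
p=r.x
b=[onz("top",T(*q),.04) for q in((97,288),(268,283),(270,409),(96,413))]
c,s=np.cos(p[2]),np.sin(p[2])
for q in b+[onz("top",T(*q),.046) for q in((427,246),(452,250),(453,361),(427,361))]+[onz("top",T(87,466),.052)]:
    d=q[:2]-p[:2]; print(np.round(q,3), np.round([(c*d[0]+s*d[1])*1e3,(-s*d[0]+c*d[1])*1e3]))
for k,v in dict(gripc=(-150,-194,65),pivot=(150,-194,60)).items(): print(k,M(p,v))
print(bot.read_gripper_width())
E
```

```text
[ 0.62723907  0.08878864 -0.01875241] [[ 0.4 -0.9]
 [-0.3  0.2]
 [ 1.9  0.8]
 [ 0.6  0.5]
 [-0.2  0.6]
 [-0.3  0.9]
 [ 1.6  0.6]
 [-1.1  0.6]
 [-1.7 -1.4]
 [-1.3 -0.4]]
[0.673 0.208 0.04 ] [ 44. 120.]
[0.674 0.062 0.04 ] [ 47. -26.]
[0.567 0.062 0.04 ] [-60. -28.]
[0.566 0.21  0.04 ] [-63. 120.]
[ 0.702 -0.074  0.046] [  78. -161.]
[ 0.698 -0.095  0.046] [  74. -183.]
[ 0.604 -0.094  0.046] [ -20. -183.]
[ 0.604 -0.072  0.046] [ -20. -161.]
[0.521 0.217 0.052] [-108.  126.]
gripc [ 0.47362769 -0.10236455  0.065     ]
pivot [ 0.77357494 -0.10798994  0.06      ]
0.9954591592787613
```

```bash
cat >> h.py <<'E'
P0=np.array([0.62724,0.08879,-0.01875])
RC=R.from_euler("z",P0[2])
def W(x,y,z): return RC.apply(np.array([x,y,z],float)/1000)+np.r_[P0[:2],0]
def C(p): return RC.inv().apply(np.array(p)-np.r_[P0[:2],0])*1000
# tool tilt a (rad): approach dir (sin a,0,-cos a) in cutter frame, jaw dir in cutter xz plane
def rot(a,flip=False,yaw=0):
    y=np.array([np.sin(a),0,-np.cos(a)]); x=np.array([np.cos(a),0,np.sin(a)])
    if flip: x=-x
    M=np.c_[x,y,np.cross(x,y)]
    return RC*R.from_euler("z",yaw)*R.from_matrix(M)
def q(r): v=r.as_quat(); return [float(v[3]),*map(float,v[:3])]
def F(): return RC.inv().apply(bot.read_ft_force())
def grip_pose(th,a0,y,off=0.0187,flip=False,dr=0,dt=0):
    """tcp position/orient for arm angle th; off = tcp ahead of bar centre; dr radial out mm; dt tangential (opening) mm"""
    g=np.array([-300-dr,0,5+dt]); g=R.from_euler("y",th).apply(g)+[150,0,60]
    a=a0-th; d=np.array([np.sin(a),0,-np.cos(a)])
    c=g+d*off*1000; return W(c[0],y,c[2]), q(rot(a,flip))
E
python3 - <<'E'
from h import *
print(bot.read_tool_rot(),q(rot(0)),q(rot(0,True)))
for fl in(False,True):
  for a0 in (1.05,.8,.6):
    for th in(0,.55,1.1):
        p,o=grip_pose(th,a0,-200,flip=fl); j=bot.solve_ik(p,o)
        print(fl,a0,th,np.round(p,3),None if j is None else np.round(j,2))
    p,o=grip_pose(0,a0,-200,off=-.06,flip=fl); print(bot.solve_ik(p,o))
E
```

```text
[-0.5575245   0.5575283  -0.43492009  0.4349404 ] [-0.7070757073856697, 0.7070757073856697, -0.006629028967711651, 0.006629028967711651] [-0.00662902896771165, 0.00662902896771165, 0.7070757073856697, -0.7070757073856697]
False 1.05 0 [ 0.49  -0.109  0.056] None
False 1.05 0.55 [ 0.529 -0.109  0.205] [-0.46  0.03 -0.78  0.3   0.2   1.18]
False 1.05 1.1 [ 0.641 -0.112  0.311] [-0.28  0.54  0.33  1.42 -0.01  1.31]
None
False 0.8 0 [ 0.487 -0.109  0.052] None
False 0.8 0.55 [ 0.525 -0.109  0.203] [-0.4   0.15 -0.54  0.65  0.09  1.21]
False 0.8 1.1 [ 0.636 -0.111  0.312] [-0.25  0.79  0.73  1.81 -0.07  1.34]
None
False 0.6 0 [ 0.484 -0.109  0.05 ] [-0.55  0.31 -1.17 -0.45  0.29  1.12]
False 0.6 0.55 [ 0.521 -0.109  0.202] [-0.35  0.28 -0.34  0.91  0.02  1.24]
False 0.6 1.1 [ 0.633 -0.111  0.313] None
[-0.63004423  0.03094312 -1.18246022 -0.15328082  0.33002218  1.04638511]
True 1.05 0 [ 0.49  -0.109  0.056] None
True 1.05 0.55 [ 0.529 -0.109  0.205] [-0.46  0.03 -0.78  0.3   0.2  -1.96]
True 1.05 1.1 [ 0.641 -0.112  0.311] [-0.28  0.54  0.33  1.42 -0.01 -1.83]
None
True 0.8 0 [ 0.487 -0.109  0.052] None
True 0.8 0.55 [ 0.525 -0.109  0.203] [-0.4   0.15 -0.54  0.65  0.09 -1.94]
True 0.8 1.1 [ 0.636 -0.111  0.312] [-0.25  0.79  0.73  1.81 -0.07 -1.8 ]
None
True 0.6 0 [ 0.484 -0.109  0.05 ] [-0.55  0.31 -1.17 -0.45  0.29 -2.02]
True 0.6 0.55 [ 0.521 -0.109  0.202] [-0.35  0.28 -0.34  0.91  0.02 -1.91]
True 0.6 1.1 [ 0.633 -0.111  0.313] None
[-0.63004423  0.03094312 -1.18246022 -0.15328082  0.33002218 -2.09520755]
```

```bash
cat >> h.py <<'E'
A0,AK=0.5,0.65
def gp(th,y=-202,off=0.0187,dr=0,dt=0):
    g=np.array([-300-dr,0,5+dt]); g=R.from_euler("y",th).apply(g)+[150,0,60]
    a=A0-AK*th; d=np.array([np.sin(a),0,-np.cos(a)])
    c=g+d*off*1000; return W(c[0],y,c[2]), q(rot(a))
E
python3 - <<'E'
from h import *
for th in np.arange(0,1.13,.1).tolist()+[1.12]:
    j=bot.solve_ik(*gp(th)); print(round(th,2),None if j is None else np.round(j,2))
j=bot.solve_ik(*gp(0,off=-.07)); print(j)
print(bot.solve_ik(*gp(1.1,off=-.1)))
E
```

```text
0.0 [-0.52  0.28 -1.08 -0.24  0.23  1.12]
0.1 [-0.49  0.21 -0.98 -0.01  0.19  1.13]
0.2 [-0.47  0.17 -0.87  0.19  0.16  1.15]
0.3 [-0.44  0.15 -0.76  0.38  0.12  1.17]
0.4 [-0.41  0.17 -0.63  0.55  0.09  1.18]
0.5 [-0.39  0.2  -0.5   0.71  0.06  1.21]
0.6 [-0.36  0.24 -0.36  0.87  0.04  1.23]
0.7 [-0.34  0.31 -0.21  1.02  0.01  1.25]
0.8 [-0.32  0.38 -0.04  1.17 -0.01  1.27]
0.9 [-0.3   0.47  0.14  1.32 -0.02  1.29]
1.0 [-0.28  0.57  0.34  1.49 -0.04  1.31]
1.1 [-0.27  0.69  0.59  1.67 -0.05  1.33]
1.12 [-0.26  0.72  0.64  1.71 -0.05  1.33]
[-0.58580316  0.00767504 -1.06646385  0.06485916  0.26045769  1.06117541]
None
```

```bash
python3 - <<'E'
from h import *
print(bot.read_ft_force())
bot.set_gripper(0.55)
p,o=gp(0,off=-.07); bot.move_pose(p,o)
p,o=gp(0); print(bot.move_linear(p,speed=.1,until_force=8), np.round(F(),1), bot.read_position()-p)
snap("side","s1",(200,130,400,280),4); snap("top","t1",(280,180,440,300),5)
print(bot.read_clock())
E
```

```text
[-0.58814725 -0.10315145  0.23094431]
False [ 1.2  0.2 -0.9] [-3.16110348e-05 -1.03895196e-04  2.18465342e-04]
4.4083
```

View pics/s1.png

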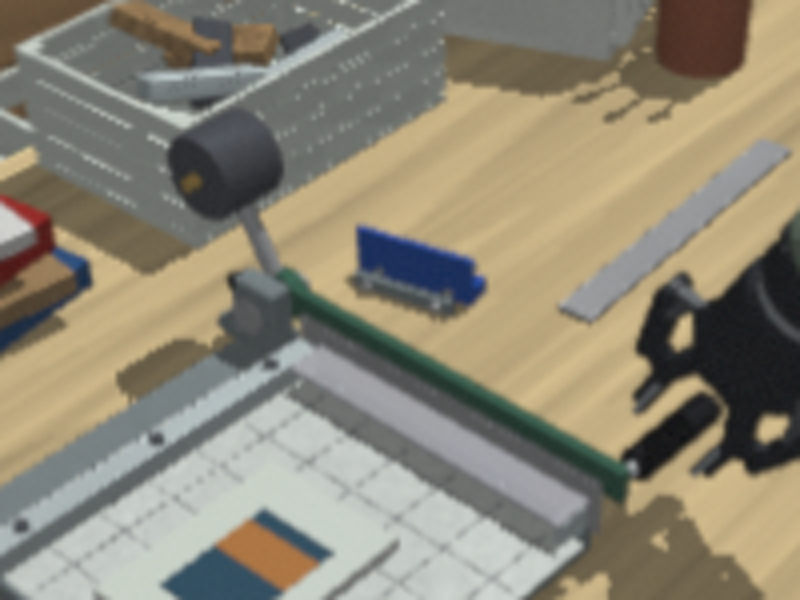

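View pics/t1.png

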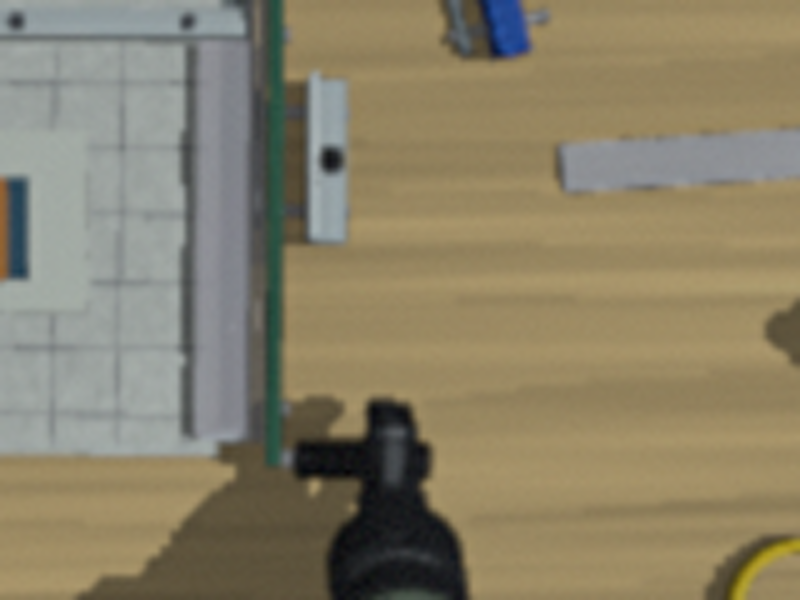

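The fingers straddle the black grip, at around (395,455) in the top crop. Now I'll close on it.

```bash
python3 - <<'E'
from h import *
bot.set_gripper(0.0,grasp_force=30); print(bot.read_gripper_width()*85, np.round(F(),1), bot.read_moment(), bot.read_clock())
bot.wait(.2); print(np.round(F(),1))
p,o=gp(0.03); bot.move_linear(p,speed=.03,rotation=o); print(np.round(F(),1),np.round(C(bot.read_position()),1))
p,o=gp(0.08); bot.move_linear(p,speed=.04,rotation=o); print(np.round(F(),1),bot.read_gripper_width()*85,bot.read_clock())
snap("side","s2",(200,130,400,280),4)
E
```

```text
22.91883164845294 [-4.3 -1.1  5.2] [-0.09337024  0.88077574 -0.12113885] 4.7333
[-4.7 -1.   5.1]
[-2.5 -2.6 -2.6] [-142.  -202.2   56.9]
[-3.6 -3.6 -2.3] 22.915799836978632 5.8917
```

View pics/s2.png

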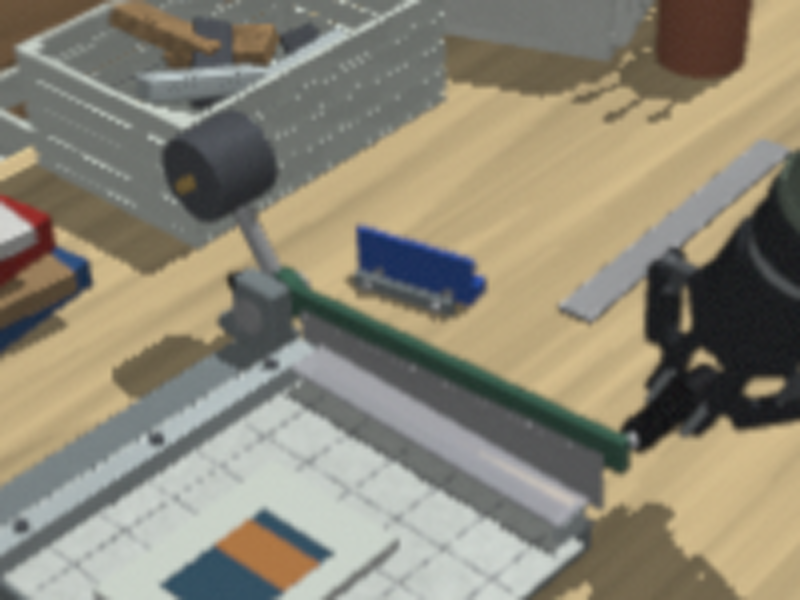

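The blade has lifted with the grip held. I'll continue along the arc with the radial force nulled.

```bash
python3 - <<'E'
from h import *
dr=0; 
for th in [.18,.28,.38,.48,.58,.68,.78,.88,.96]:
    p,o=gp(th,dr=dr); bot.move_linear(p,speed=.06,rotation=o)
    f=F(); B=R.from_euler("y",th); fr=f@B.apply([-1,0,0]); ft=f@B.apply([0,0,1])
    if abs(fr)>4: dr+=np.clip(.08*fr,-1,1)
    print(th,"Fr %.1f Ft %.1f Fy %.1f dr %.1f w %.1f"%(fr,ft,f[1],dr,bot.read_gripper_width()*85))
    if np.linalg.norm(f)>35: print("stop");break
print(bot.read_clock(),"dr",dr)
snap("side","s3",(160,80,480,320),2.5)
E
```

```text
0.18 Fr 4.5 Ft -2.2 Fy -3.4 dr 0.4 w 22.8
0.28 Fr 4.4 Ft -2.3 Fy -3.6 dr 0.7 w 23.0
0.38 Fr 6.9 Ft -1.4 Fy -3.4 dr 1.3 w 22.8
0.48 Fr 4.3 Ft -1.9 Fy -5.3 dr 1.6 w 22.6
0.58 Fr 7.4 Ft -0.6 Fy -3.5 dr 2.2 w 22.7
0.68 Fr 5.3 Ft 0.4 Fy -4.4 dr 2.6 w 22.9
0.78 Fr 2.8 Ft -0.3 Fy -4.9 dr 2.6 w 23.1
0.88 Fr 1.5 Ft 0.8 Fy -5.4 dr 2.6 w 22.7
0.96 Fr 1.8 Ft 1.4 Fy -6.0 dr 2.6 w 22.7
11.6167 dr 2.616306605956045
```

View pics/s3.png

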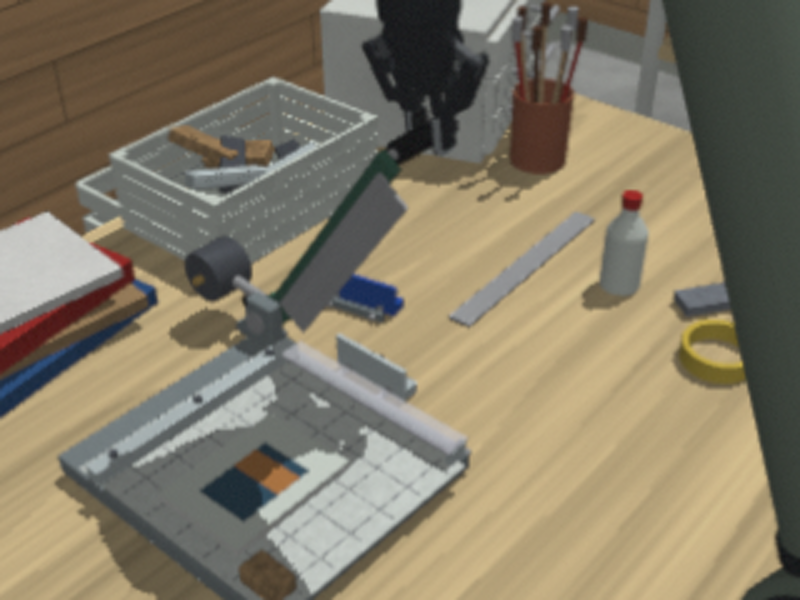

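```bash
python3 - <<'E'
from h import *
dr=2.6; base=None
for th in [1.0,1.03,1.05,1.065,1.08,1.09,1.1,1.105,1.11,1.115,1.12,1.125]:
    p,o=gp(th,dr=dr); bot.move_linear(p,speed=.02,rotation=o)
    f=F(); B=R.from_euler("y",th); fr=f@B.apply([-1,0,0]); ft=f@B.apply([0,0,1])
    if abs(fr)>4: dr+=np.clip(.08*fr,-1,1)
    print(th,"Fr %.1f Ft %.1f Fy %.1f dr %.1f"%(fr,ft,f[1],dr))
    if base is not None and ft<base-2.5: print("contact");break
    base=ft if base is None else max(base,ft)
print(bot.read_clock(),"dr",dr)
snap("side","s4",(160,80,480,320),2.5)
E
```

```text
1.0 Fr 1.5 Ft -0.4 Fy -6.4 dr 2.6
1.03 Fr 1.6 Ft 0.0 Fy -6.3 dr 2.6
1.05 Fr 1.9 Ft 0.4 Fy -6.3 dr 2.6
1.065 Fr 1.6 Ft 0.5 Fy -6.4 dr 2.6
1.08 Fr 2.3 Ft 1.8 Fy -5.6 dr 2.6
1.09 Fr 1.9 Ft 1.3 Fy -6.2 dr 2.6
1.1 Fr 1.5 Ft 1.6 Fy -5.7 dr 2.6
1.105 Fr 1.0 Ft -3.0 Fy -6.8 dr 2.6
contact
15.0167 dr 2.6
```

View pics/s4.png

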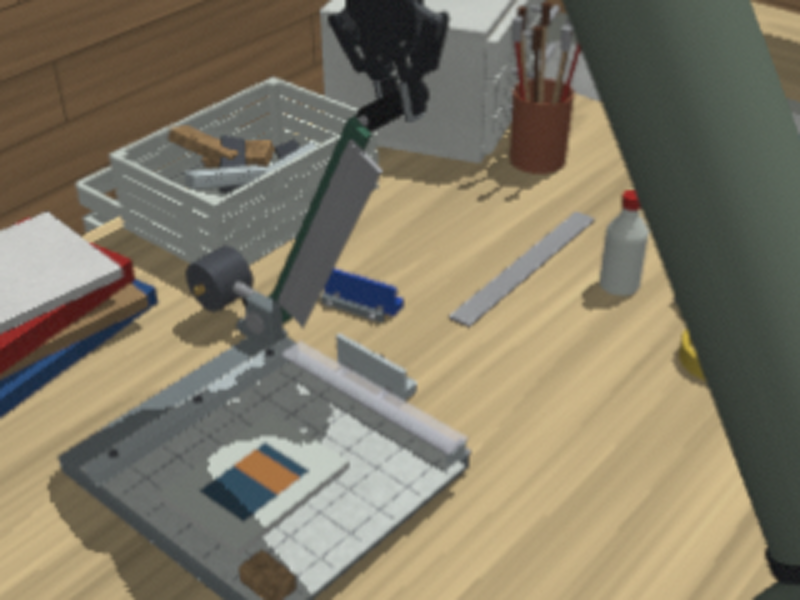

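```bash
python3 - <<'E'
from h import *
bot.set_gripper(0.7); print(np.round(F(),1))
for off in(-.05,-.04,-.035):
    p,o=gp(1.105,off=off,dr=2.6)
    if bot.solve_ik(p,o) is not None: break
print(off,bot.move_linear(p,speed=.08,until_force=6),np.round(F(),1),bot.read_clock())
snap("side","s5",(160,80,480,320),2.5); snap("top","t5",(200,100,420,290),3.5)
E
```

```text
[ 1.3 -0.2 -0.4]
-0.05 False [-0.1 -0.1 -0.1] 16.5167
```

View pics/s5.png

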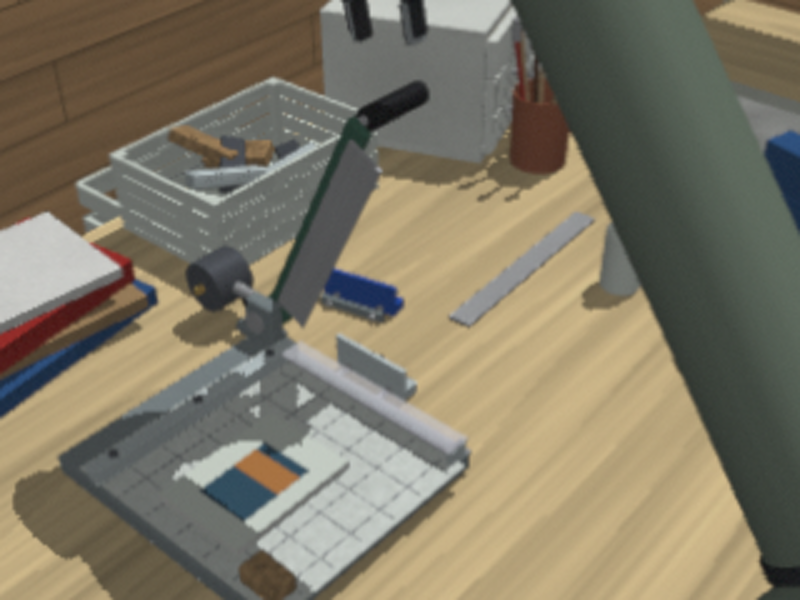

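View pics/t5.png

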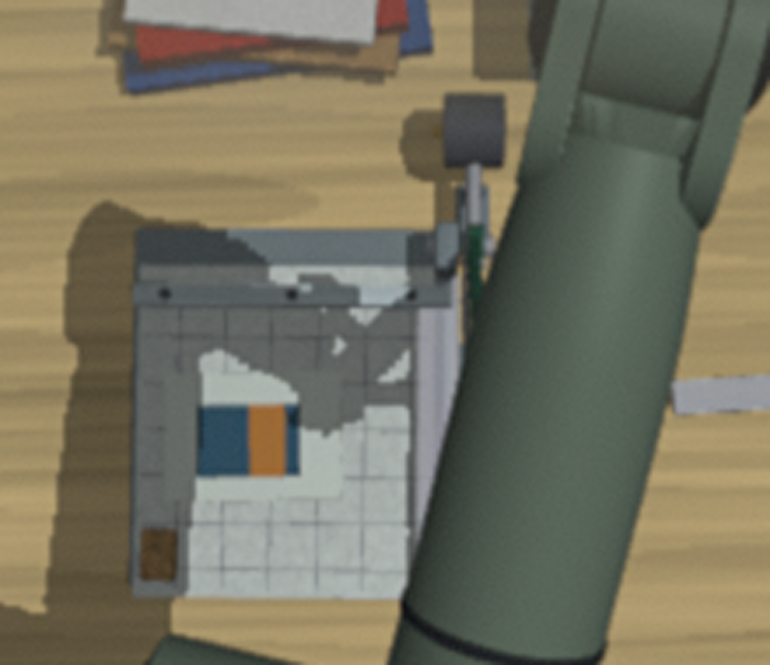

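The blade rests open on its stop after release. Now the board goes to the fence.

```bash
python3 - <<'E'
from h import *
c=C(bot.read_position()); print(c)
o=q(rot(0))
bot.move_linear(W(c[0]-20,-20,c[2]),speed=.3)
bot.set_gripper(0.0)
bot.move_pose(W(-98,44,110),o)
bot.move_linear(W(-98,44,34.5),speed=.12,until_force=5)
print(C(bot.read_position()),bot.read_clock(),np.round(F(),2))
snap("side","s6",(160,80,480,320),2.5)
E
```

```text
[  29.19570945 -201.9735948   381.02633885]
[-97.1284022   43.99409964  35.05421656] 19.8917 [0.63 0.14 0.55]
```

View pics/s6.png

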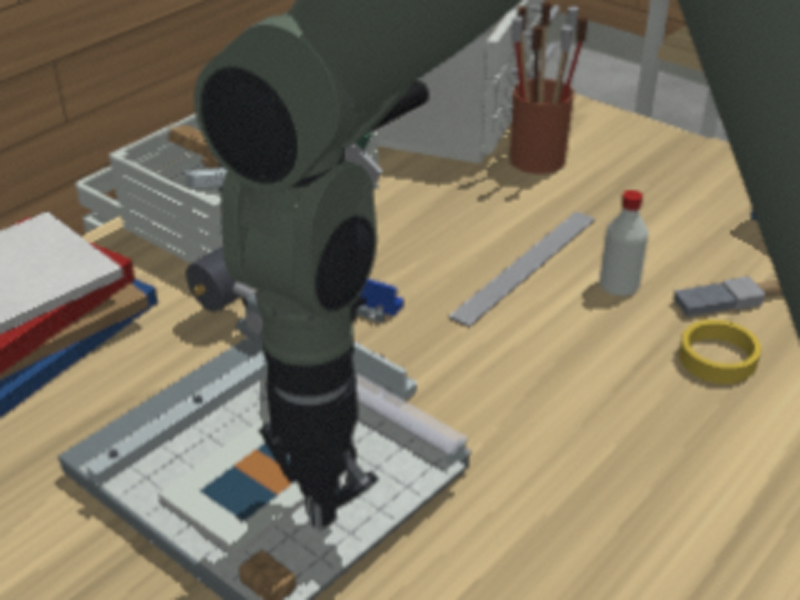

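```bash
python3 - <<'E'
from h import *
print(bot.move_linear(W(-45,44,34.5),speed=.05,until_force=4),np.round(F(),2),C(bot.read_position()))
h=bot.move_linear(W(5,44,34.5),speed=.02,until_force=3.5)
print(h,np.round(F(),2),C(bot.read_position()))
bot.wait(.5); print(np.round(F(),2),C(bot.read_position()),bot.read_clock())
snap("top","t7",(200,100,420,290),3.5);snap("side","s7",(160,80,480,320),2.5)
E
```

```text
False [-0.17 -0.2  -0.29] [-45.39222114  44.00910827  34.41560801]
True [0.3  0.28 0.  ] [-15.25597662  43.97095286  33.70432253]
[0.44 0.55 0.6 ] [-15.39848817  43.94381434  33.62948199] 23.15
```

View pics/s7.png

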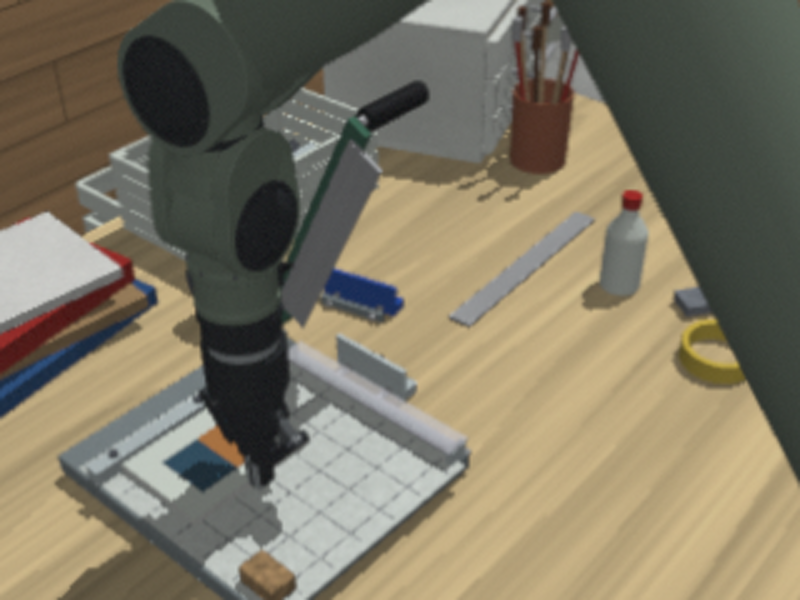

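```bash
cat >> h.py <<'E'
def press(axis,sgn,c0,want=(3,6),step=0.4,maxsteps=20,hold=.6):
    """creep along cutter axis from commanded point c0 (mm) until steady reaction is within want; hold"""
    c=np.array(c0,float)
    for i in range(maxsteps):
        c[axis]+=sgn*step; bot.move_linear(W(*c),speed=.01)
        f=-sgn*F()[axis]
        if f>want[0]:
            f=np.mean([-sgn*F()[axis] for _ in range(3)])
            if f>want[0]: break
        if f>1.5: step=.2
    bot.wait(hold)
    print("press end",i,c,"F",np.round(F(),2),np.round(F(),2),"pos",np.round(C(bot.read_position()),1),bot.read_clock())
    return c
E
python3 - <<'E'
from h import *
press(0,1,C(bot.read_position()))
E
```

```text
press end 3 [-14.23161494  43.97046752  33.62289658] F [-5.05  0.31  5.81] [-5.05  0.31  5.81] pos [-14.7  44.   33.6] 24.85
```

```bash
python3 - <<'E'
from h import *
c=C(bot.read_position())
bot.move_linear(W(-40,44,36),speed=.08); print(np.round(F(),2))
bot.move_linear(W(-60,60,90),speed=.2)
bot.move_pose(W(42,165,110),q(rot(0)))
snap("top","t8",(220,125,400,295),4);snap("side","s8",(160,80,480,320),2.5); print(bot.read_clock())
E
```

```text
[ 0.57  0.47 -1.13]
26.5167
```

View pics/t8.png

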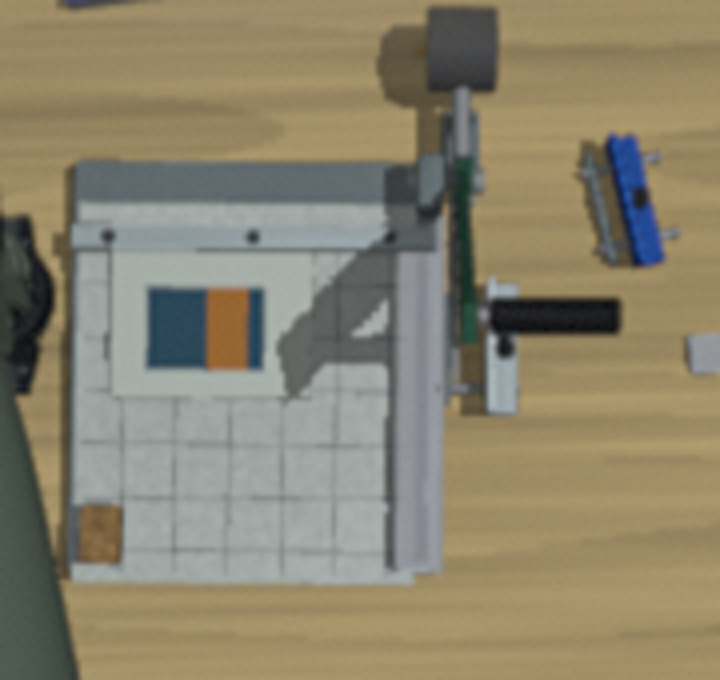

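View pics/s8.png

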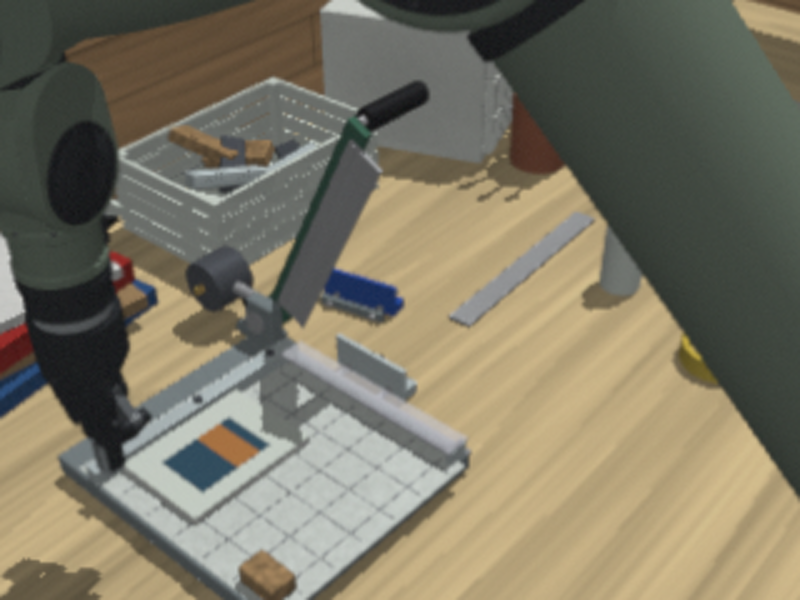

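The board is flush along the fence, with its far edge at the fence line (crop y≈248). Now I slide it along to the gauge.

```bash
python3 - <<'E'
from h import *
bot.move_linear(W(44,152,60),speed=.15)
print(bot.move_linear(W(44,152,35),speed=.1,until_force=5),np.round(F(),2))
print(bot.move_linear(W(44,25,35),speed=.05,until_force=4),np.round(F(),2),C(bot.read_position()))
h=bot.move_linear(W(44,-30,35),speed=.02,until_force=3.5)
print(h,np.round(F(),2),C(bot.read_position()),bot.read_clock())
snap("side","s9",(160,80,480,320),2.5);snap("top","t9",(220,125,400,295),4)
E
```

```text
False [-0.02  0.2  -0.18]
False [ 0.2   0.08 -0.3 ] [44.04612028 25.09109981 35.01596503]
True [-0.44  2.01  0.31] [43.72131041  0.1430706  34.60583701] 31.5167
```

View pics/s9.png

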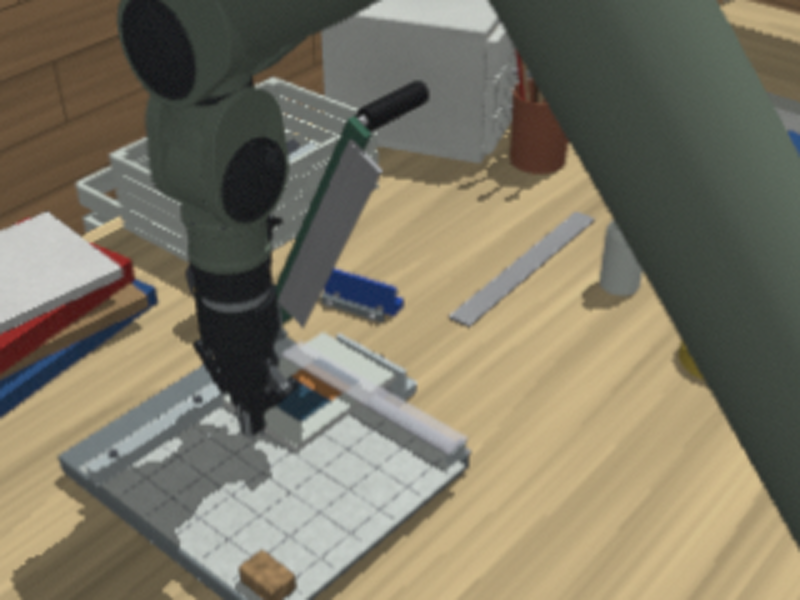

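The board is under the guard and touching the plate, with TCP y≈0 as predicted. I'll press it home steadily, then check its seating at the fence.

```bash
python3 - <<'E'
from h import *
press(1,-1,C(bot.read_position()))
bot.move_linear(W(44,14,36),speed=.06); print(np.round(F(),2))
bot.move_linear(W(44,25,100),speed=.2)
bot.move_pose(W(-55,30,110),q(rot(0)))
bot.move_linear(W(-70,60,110),speed=.2)
snap("side","s10",(160,80,480,320),2.5);snap("top","t10",(220,125,400,295),4); print(bot.read_clock())
E
```

```text
press end 1 [43.33486885 -0.44354489 34.16974099] F [-0.1   5.29  0.71] [-0.1   5.29  0.71] pos [43.2  0.  34.1] 32.7167
[ 0.21 -0.79 -0.62]
34.4833
```

View pics/s10.png

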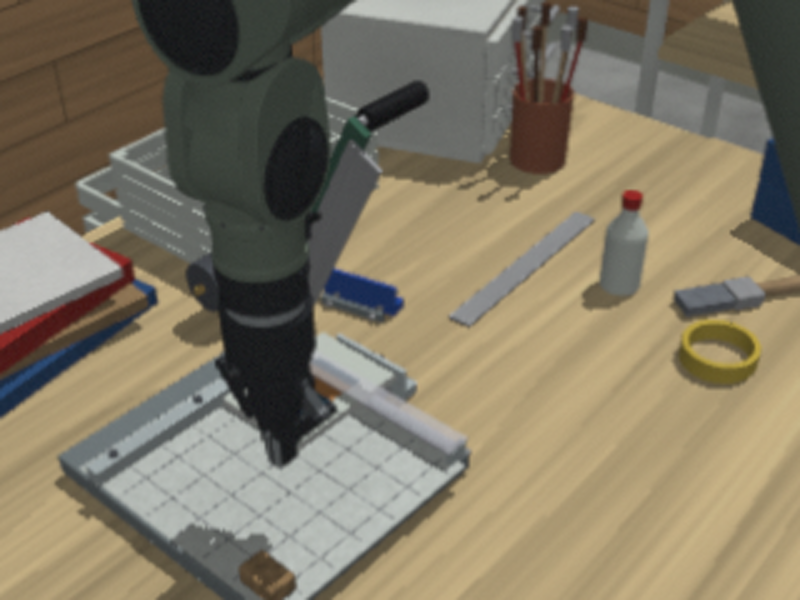

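View pics/t10.png

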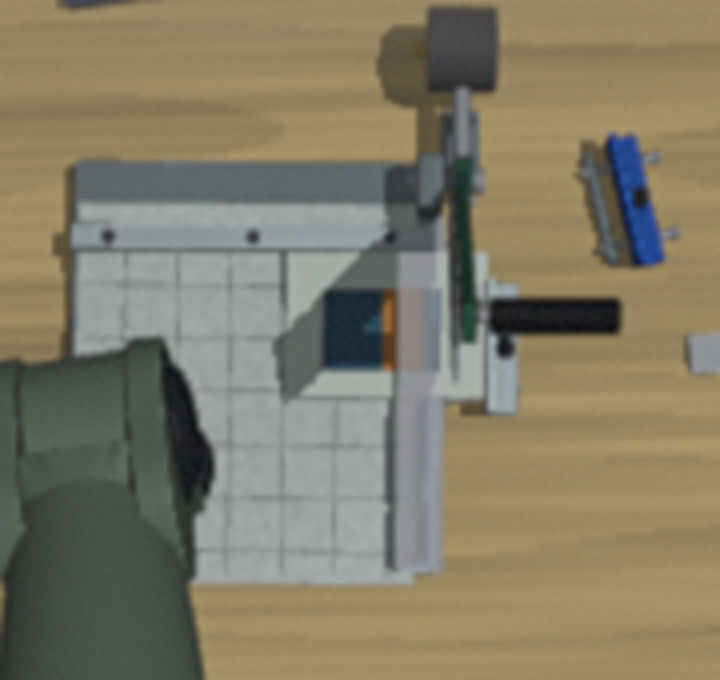

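The board looks seated against both the fence and the gauge. A gentle confirming press at the fence follows, then one at the gauge.

```bash
python3 - <<'E'
from h import *
bot.move_linear(W(-45,-55,110),speed=.2)
bot.move_linear(W(-45,-55,35),speed=.12,until_force=5)
print(bot.move_linear(W(-20,-55,35),speed=.04,until_force=4),np.round(F(),2))
print(bot.move_linear(W(-5,-55,35),speed=.015,until_force=3),np.round(F(),2),C(bot.read_position()))
press(0,1,C(bot.read_position()))
bot.move_linear(W(-40,-55,37),speed=.06)
bot.move_linear(W(-45,-40,110),speed=.2)
bot.move_pose(W(42,35,110),q(rot(0)))
bot.move_linear(W(42,35,35),speed=.12,until_force=5)
print(bot.move_linear(W(42,6,35),speed=.04,until_force=4),np.round(F(),2))
print(bot.move_linear(W(42,-12,35),speed=.015,until_force=3),np.round(F(),2),C(bot.read_position()))
press(1,-1,C(bot.read_position()))
bot.move_linear(W(42,15,36),speed=.06)
bot.move_linear(W(42,30,130),speed=.2)
bot.move_pose(W(-200,60,200),q(rot(0)))
print(np.round(F(),2),bot.read_clock())
snap("side","s11",(160,80,480,320),2.5);snap("top","t11",(220,125,400,295),4)
E
```

```text
False [-0.03  1.04 -0.53]
True [-0.68  0.66  0.47] [-16.37995905 -54.93710217  34.33381286]
press end 3 [-14.97995905 -54.93710217  34.33381286] F [-4.92  0.09  2.39] [-4.92  0.09  2.39] pos [-15.7 -54.9  34.1] 38.875
False [ 0.56 -0.17 -0.09]
True [0.83 1.62 0.46] [41.64830779  0.1360173  34.55281702]
press end 1 [41.64830779 -0.4639827  34.55281702] F [-0.46  5.09 -0.68] [-0.46  5.09 -0.68] pos [41.6 -0.  34.5] 43.8583
[0.25 0.52 0.35] 45.8833
```

View pics/s11.png

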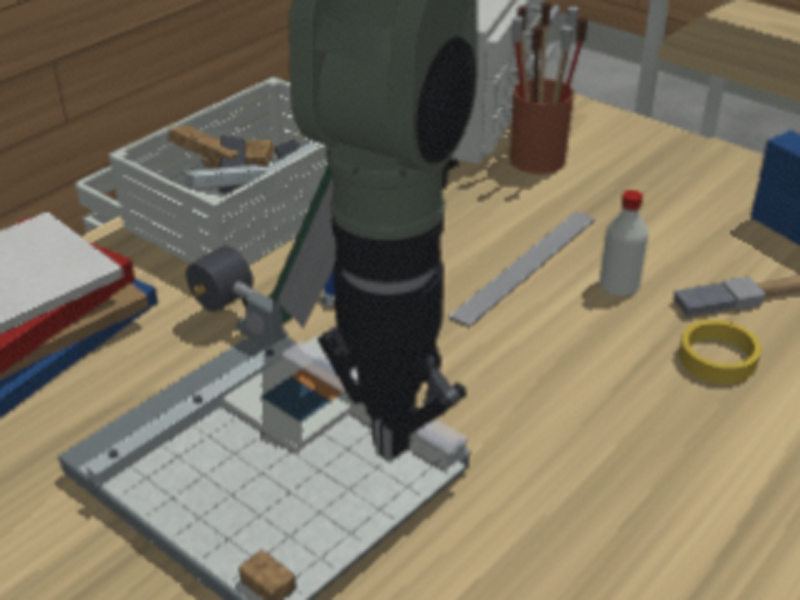

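View pics/t11.png

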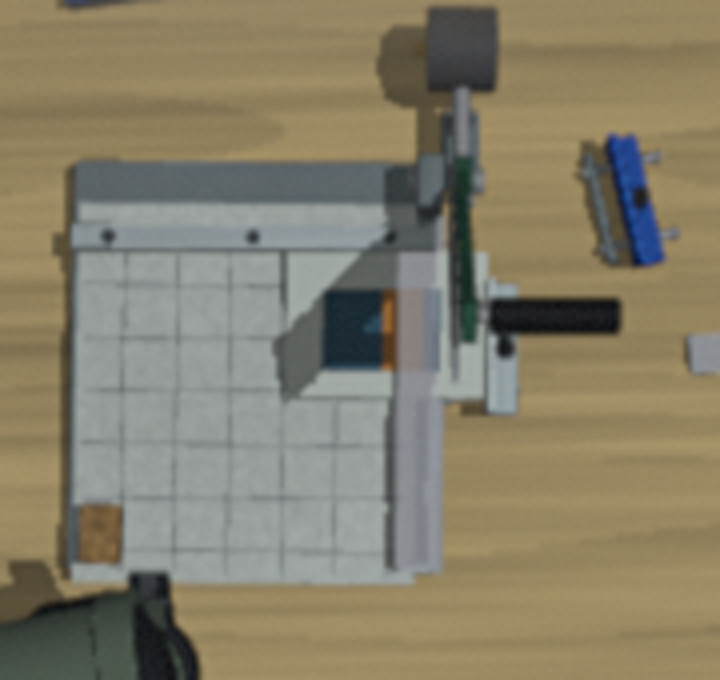

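```bash
python3 - <<'E'
from h import *
bot.close_job(); print(bot.read_clock())
E
```

```text
the job is handed in; nothing more can be done
the job is handed in; nothing more can be done
```

The board cutter is open and the foam board is pressed home in the corner of the fence and the strip gauge. I handed the job in at about 46 s, of the 72 s allowed.

- **Blade arm:** I gripped the black side grip and carried it slowly round its arc, well under the swing speed. It met the stop at about 1.105 rad on my estimate, with only 3–5 N at the grip, and I let go there. The later pictures show it still resting open.
- **Board:** I pushed it to the fence, where it held a steady push of about 5 N. I then slid it under the guard to the gauge plate, steady at about 5.3 N. A second gentle press on each, 4.9 N and 5.1 N, found it already seated.
- **Last checks:** The final top view shows the board flat, square and flush with the fence, and against the plate. The cork block, the blue look-alike and the other things in view had not moved. The tool force read about zero with the arm clear.
- **Small disagreements:** The two presses at the fence, about 100 mm apart along it, ended 1 mm apart. I put that down to a small angle error in my cutter fit. During the first fence press the fingers also felt about 6 N upward, which I did not explain; it was gone after I backed off.

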